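# Slide a thin steel template off the table edge and put it away in the drawer

## Robot

A 7-joint arm with a two-finger parallel gripper is mounted at the origin on the work surface; the furniture and walls round the work are solid. World frame = base frame: x ahead of the robot, y to its left, z up, the work surface at z = 0. Lengths are in m, angles in rad, forces in N, time in s.
With the tool pointing down it reaches from about 0.425 to 0.875 m from the base axis. Payload 4.7 kg.
Tool frame: the origin (TCP) lies between the finger pads; the fingertips stand 14 mm ahead of it and the grasp point (between the pads) lies 5 mm behind it; z points along the fingers, y is the line along which they close (so a half turn about z gives the same grasp; the last joint's range is limited). The gripper opens to 87 mm and grips with 3 to 60 N. Pads are 19 mm wide; open, the fingers measure 117 mm over their backs; the gripper's body (75 mm by 190 mm) begins 51 mm behind the grasp point.
Start: joints at [-1.095, 0.321, -0.07, 1.45, 0.023, 1.371, -0.057], TCP at [0.29, 0.582, 0.237] pointing down, gripper open.
Joint ranges: [-2.86, 2.86], [-0.3, 2.09], [-1.38, 1.24], [0.06, 2.45], [-1.56, 4.7], [0.09, 2.05], [-2.69, 2.69]. Speed limits (rad/s): [2.57, 2.57, 3.14, 3.14, 3.14, 3.14, 3.14].

## Interface

Orientations are given as a rotation vector (axis times angle).
In Python, from bench import ctrl gives the robot as it stands.
- The arm moves only by the shell command python3 -m inch 'ROWS' [OPENING] [FORCE]. ROWS is JSON, a list of rows, each a list of 6 numbers: the shift along the world's x, y, z in mm, then the turn, a rotation vector about the world's x, y, z in degrees. In form: [[tx, ty, tz, rx, ry, rz], ...]. A call has 1 to 20 rows; each row is the pose to reach, as a shift and turn from the pose commanded when the call began; what a row does not reach only later rows make up. A row lasts 1/8 s, in which the tool goes at most 62.5 mm and 10.7 degrees, less where a joint would pass 70% of its speed; a pose out of reach is approached as far as the arm can. A call with a gripper value outside its range is refused whole. OPENING is the finger opening in mm, from 0 to 87, set as the call begins (- or left out, the last holds). The fingers move at their own pace and stop on an object; FORCE is the grip in N (left out, the last holds). Time passes only in rows, so rows that repeat a pose let the fingers close. It gives the time, the measured TCP pose, the force, the opening and the grip force at its end, in the units of the state.
- ctrl.get_state(): the state, without advancing time (a new reading comes with each control period).
- ctrl.get_image(name): name is "side" or "top" or "wrist"; returns (picture, depth): 384x512x3 uint8, red, green, blue; 384x512 float32, m along the optical axis (not along the pixel's ray), 0 where there is no reading.
- ctrl.camera_params(name): a dict with "mtx" (3x3 intrinsics, pixels), "dist_coeffs" ([k1, k2, p1, p2, k3] as OpenCV has them; the pictures are not rectified), "T" (4x4, takes a point from camera to world coordinates). Camera axes: x right, y down, z forward; pixel columns grow to the right and rows downward; lengths in m; the calibration is good to about 2 mm. A picture is of the moment at which its call begins: read the wrist's pose just before it. camera_params takes no time and is no camera call; for the wrist camera it gives the pose at the moment of the call.
- ctrl.close_job(): hands the job in; it is judged then, once.
The state is a dict: "time": time; "joint_positions": joint angles; "qd": joint speeds; "joint_torque": joint torques, N m; "position": TCP position; "tool_rot": TCP orientation; "ft_force": force on the tool from outside, world axes, zero at the start; "torque": the same for the moment, N m; "grip_width": opening from 0.0 (shut) to 1.0 (fully open); "grip_force": force on a finger pad.
Only numpy, scipy, OpenCV 4.12 (cv2) and the standard library are available. Lean on these libraries where they do the work, as an engineer would, in place of code of your own. Each camera call takes 0.05 s, during which the arm holds its last target. There are 200 camera calls.

## Task

Put the thin steel marking template away in the open top drawer of the little plywood cabinet, and push that drawer fully shut. The sheet is too thin to be picked up where it lies, so first slide it flat across the table until about a third of its length sticks out over the far table edge, then grip that overhanging end from above by its two long sides. Lay it flat in the drawer, do not drop it in from above the cabinet, do not let it fall off the table, and leave the spray bottle and the bowl of shards where they stand.

Things in the scene. Friction and masses are not known exactly. Their poses are not given: they have to be found in the camera images.
- template_center (a point): Centre (half-way up) of the marking template: loose flat bare-steel sheet 120 x 45 x 2 mm, 85 g, rounded corners, hanging hole near one end, half-round cut-out in the middle of one long side, engraved graduations along the other. Lies flat on the table top (z = 0), its length within 0.25 rad of square to the far table edge. x axis along its length, y across its width, z up.
- template_end_a (a point): Middle of the template's short end beside the hanging hole, 60 mm from its centre along its +x; at the start the end nearer the far table edge. The long sides are straight and parallel for 45 mm from either end. A shut fingertip pressed on the sheet's middle (5 to 20 N) drags it along (pressed far behind the middle it may slew); it rests securely while its centre is over the table.
- template_end_b (a point): Middle of the template's other short end, 60 mm from its centre along its -x, half-way up the sheet.
- table_edge (a point): Point on the far edge of the table, at table-top height. Its x axis points level outwards, square to the edge (about 15 degrees left of straight ahead of the robot); its y axis runs along the straight edge, which is in reach for 0.2 m and more either side of the template. The table top is 26 mm thick; past the edge there is only the floor, far below. It never moves.
- drawer_floor (a point): Centre of the top drawer's inner floor, 133 mm above the table; travels with the drawer. x axis into the cabinet (the drawer slides out along -x), y across. Floor 140 (x) x 228 (y) mm; front board 43 mm and side walls 34 mm above it. The strip not under the cabinet's top runs from 70 mm in front (-x) of this point inwards for the drawer's opening less 9 mm (about 96 to 109 mm).
- drawer_front (a point): Middle of the outer face of the top drawer's front board, 152 mm above the table; travels with the drawer, same axes as drawer_floor. The board is 250 mm wide (y), 8 mm thick and reaches 24 mm above and below this point. A brass knob 21 mm across stands out 17 mm at its middle. Shut, the board's face is level with the cabinet's front.
- drawer_cabinet_drawer_3 (a joint): Opening of the top drawer in m: 0 fully shut, 0.12 fully out; starts about 0.11 open, slides easily (about 1 N), stays where it is left. It is in a three-drawer plywood cabinet (the lower two start shut) 186 mm deep, 270 mm wide, flat top 186 mm above the table, standing fixed right of the template; place and yaw vary.
- template: The same marking template; this is the centre of its underside, with the same axes.
- spray_bottle: Tall clear spray bottle with a grey trigger head, about 72 x 84 mm and 255 mm high, standing loose on the table to the left of the template; origin at the centre of its underside. Bystander.
- shard_bowl: Small round greenish bowl with tile shards, 107 mm across and 40 mm high, standing loose on the table just left of the template; origin at the centre of its underside. Bystander.
There are look-alikes about, which are no part of the job. Of the things that look like the template, the larger one is meant.

How it is judged:
By the outcome, as a careful person would: the job done as asked, in the order asked, and still so for the second after the job is handed in, with the robot touching nothing.
It also fails if it takes over 58 s, if anything falls off the work surface, if the arm or the gripper's body presses on something with over 40 N, if the wrist force passes 120 N, or if a joint passes its speed limit or range.

## Working session

There is one attempt and no reset: what is moved stays moved. The work goes in short steps, Python scripts to look and compute and a shell command to move; the robot and the scene stay as the last step left them, time stands still between calls to the robot, and variables do not carry over. Pictures are saved under pics/ and viewed, at most 12 in all, crops included, and the job is handed in when it is done.

```bash
mkdir -p pics; ls; python3 - <<'E'
from bench import ctrl
import cv2,numpy as np
s=ctrl.get_state();print(s)
for n in ("top","side"):
    im,d=ctrl.get_image(n);p=ctrl.camera_params(n)
    print(n,p)
    cv2.imwrite(f"pics/{n}0.png",im[:,:,::-1]);np.savez(f"pics/{n}0.npz",im=im,d=d,**p)
E
```

```text
pics
{'time': 0.0, 'joint_positions': array([-1.09491459,  0.32183146, -0.07006532,  1.45165758,  0.0225975 ,
        1.3707833 , -0.05691624]), 'qd': array([-0.00146308, -0.00050819,  0.00205272, -0.00029431,  0.00157841,
        0.00122311, -0.00071962]), 'joint_torque': array([-1.49825128e-04, -4.91297185e+01, -4.03919024e-01, -3.12520730e+01,
       -6.38848683e-02,  4.39469505e-02,  1.77060856e-04]), 'position': array([0.28942726, 0.58143137, 0.23546458]), 'tool_rot': array([-7.18867931e-01, -3.05789484e+00,  2.92645110e-03]), 'ft_force': array([0.8453582 , 0.05892915, 0.5358387 ]), 'torque': array([ 0.01070885, -0.04418214,  0.01963942]), 'grip_force': 0.0, 'grip_width': 0.9978338120240091}
top {'mtx': array([[411.98658072,   0.        , 246.85611952],
       [  0.        , 411.98658072, 189.42335216],
       [  0.        ,   0.        ,   1.        ]]), 'dist_coeffs': array([0.03882962, 0.        , 0.        , 0.        , 0.        ]), 'T': array([[-0.00778325, -0.98886064,  0.14864072,  0.35784893],
       [-0.99966752,  0.01134857,  0.02315311,  0.03889859],
       [-0.02458205, -0.1484111 , -0.98862018,  1.32011341],
       [ 0.        ,  0.        ,  0.        ,  1.        ]])}
side {'mtx': array([[384.86404515,   0.        , 263.50927984],
       [  0.        , 384.86404515, 193.06167539],
       [  0.        ,   0.        ,   1.        ]]), 'dist_coeffs': array([-0.01128842,  0.        ,  0.        ,  0.        ,  0.        ]), 'T': array([[-0.9737465 , -0.09304178,  0.20775221,  0.25372345],
       [-0.22760471,  0.38302704, -0.89525772,  1.34353713],
       [ 0.00372166, -0.91903945, -0.39414798,  0.69275981],
       [ 0.        ,  0.        ,  0.        ,  1.        ]])}
```

View pics/top0.png

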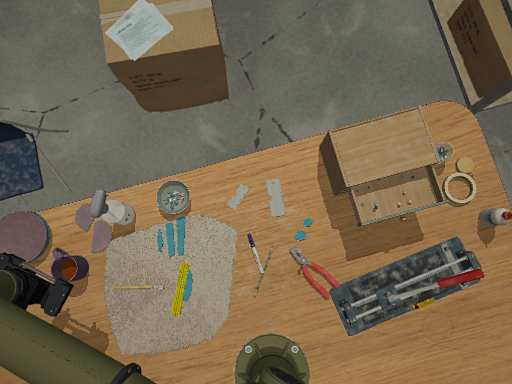

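View pics/side0.png

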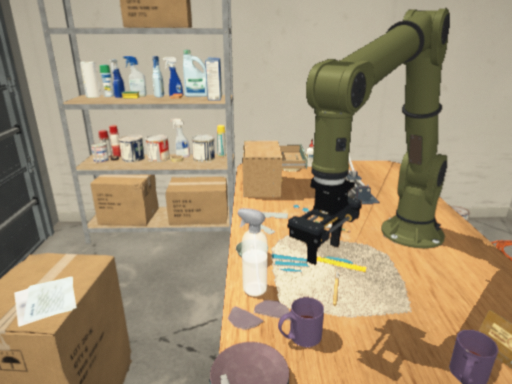

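The top view shows the template at about (276,197), with the smaller look-alike at (238,196). The bowl is at (173,197), the bottle at (115,213), and the cabinet with its open drawer at about (395,165). The far table edge runs from about (50,208) to (330,127).

```bash
cat > h.py <<'E'
import cv2,numpy as np
def cast(uv,p,z):
    uv=np.asarray(uv,float).reshape(-1,1,2)
    n=cv2.undistortPoints(uv,p["mtx"],p["dist_coeffs"])[:,0]
    r=np.c_[n,np.ones(len(n))]@p["T"][:3,:3].T; o=p["T"][:3,3]
    return o+r*((z-o[2])/r[:,2])[:,None]
def proj(X,p):
    Ti=np.linalg.inv(p["T"]);return cv2.projectPoints(np.asarray(X,float).reshape(-1,3),cv2.Rodrigues(Ti[:3,:3])[0],Ti[:3,3],p["mtx"],p["dist_coeffs"])[0][:,0]
def cloud(d,p):
    h,w=d.shape;v,u=np.mgrid[:h,:w]
    n=cv2.undistortPoints(np.stack([u,v],-1).reshape(-1,1,2).astype(float),p["mtx"],p["dist_coeffs"])[:,0]
    X=np.c_[n,np.ones(len(n))]*d.reshape(-1,1)
    return (X@p["T"][:3,:3].T+p["T"][:3,3]).reshape(h,w,3)
E
python3 - <<'E'
from h import *
f=np.load("pics/top0.npz");im=f["im"];P=cloud(f["d"],f)
cv2.imwrite("pics/crop0.png",cv2.resize(im[90:240,220:460,::-1],None,fx=3.3,fy=3.3,interpolation=cv2.INTER_CUBIC))
hsv=cv2.cvtColor(im,cv2.COLOR_RGB2HSV)
m=((hsv[...,1]<70)&(hsv[...,2]>120)).astype(np.uint8);m[:170]=0;m[225:]=0;m[:,:222]=0;m[:,295:]=0
for c in cv2.findContours(m,cv2.RETR_EXTERNAL,cv2.CHAIN_APPROX_NONE)[0]:
    if cv2.contourArea(c)<80: continue
    X=cast(c,f,.002)[:,:2]; r=cv2.minAreaRect((X*1000).astype(np.float32));print(cv2.contourArea(c),r)
# cabinet top
Z=P[...,2]
mt=((abs(Z-.186)<.006)&(P[...,1]<0)&(P[...,0]>.3)&(P[...,0]<.95)).astype(np.uint8)
c=max(cv2.findContours(mt,cv2.RETR_EXTERNAL,cv2.CHAIN_APPROX_NONE)[0],key=cv2.contourArea)
X=cast(c,f,.186)[:,:2];r=cv2.minAreaRect((X*1000).astype(np.float32));print("cab",r,cv2.boxPoints(r))
mt=((abs(Z-.133)<.006)&(P[...,1]<0)&(P[...,0]>.3)&(P[...,0]<.95)).astype(np.uint8)
c=max(cv2.findContours(mt,cv2.RETR_EXTERNAL,cv2.CHAIN_APPROX_NONE)[0],key=cv2.contourArea)
X=cast(c,f,.133)[:,:2];r=cv2.minAreaRect((X*1000).astype(np.float32));print("floor",r,cv2.boxPoints(r))
# edge : last row with z~0 going up per column
E=[]
for u in list(range(130,160))+list(range(195,325)):
    v=np.where(abs(Z[:,u])<.012)[0];v=v[v>60]
    if len(v):E.append(cast([(u,v.min()-.5)],f,0)[0,:2])
E=np.array(E);l=cv2.fitLine(E.astype(np.float32),cv2.DIST_HUBER,0,.01,.01).ravel();print("edge",l,np.abs((E-l[2:])@[-l[1],l[0]]).mean(), np.rad2deg(np.arctan2(l[1],l[0])))
E
```

```text
207.0 ((533.5791015625, 99.62583923339844), (31.41310691833496, 82.71898651123047), 55.21138000488281)
452.0 ((529.5164184570312, -20.51580238342285), (119.75009155273438, 45.40975570678711), 7.788021087646484)
cab ((648.058837890625, -317.1405029296875), (171.02774047851562, 271.26727294921875), 14.825323104858398) [[ 530.68665 -207.90276]
 [ 600.0967  -470.13965]
 [ 765.431   -426.37823]
 [ 696.021   -164.14136]]
floor ((519.2240600585938, -358.95428466796875), (109.32048034667969, 222.8689422607422), 14.97098445892334) [[ 437.63232 -265.42264]
 [ 495.20602 -480.72668]
 [ 600.8158  -452.48593]
 [ 543.24207 -237.18188]]
edge [ 0.2594295  -0.965762    0.66645503  0.09773003] 0.0008521372636070637 -74.96378
```

View pics/crop0.png

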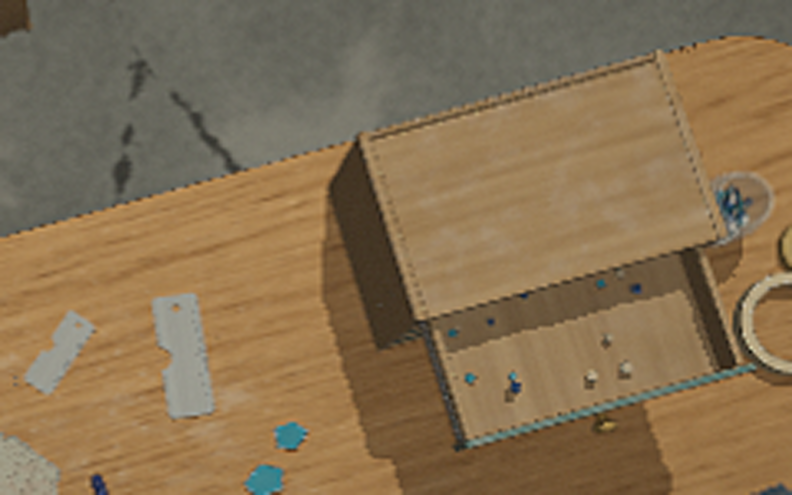

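The crop shows the template, with its hole at the far end at (175,305) and its cut-out on the left. The lower-left object at (60,352) is the look-alike. The drawer is open toward the robot, with its front board from (462,445) to (755,368). The template centre is about 163 mm inside the edge and lies about 7° off square. I'll lift, then go above it.

```bash
python3 -m inch '[[0,0,190,0,0,0],[0,0,190,0,0,0],[0,0,190,0,0,0],[240,-602,190,0,0,35],[240,-602,190,0,0,35],[240,-602,190,0,0,35],[240,-602,190,0,0,35],[240,-602,190,0,0,35],[240,-602,190,0,0,35],[240,-602,190,0,0,35],[240,-602,190,0,0,35],[240,-602,190,0,0,35],[240,-602,190,0,0,35],[240,-602,190,0,0,35],[240,-602,40,0,0,35],[240,-602,40,0,0,35],[240,-602,40,0,0,35],[240,-602,40,0,0,35],[240,-602,40,0,0,35]]' 0 20
python3 - <<'E'
from bench import ctrl
from h import *
s=ctrl.get_state();print(s["position"],s["tool_rot"],s["joint_positions"],s["ft_force"])
p=ctrl.camera_params("wrist");im,d=ctrl.get_image("wrist");cv2.imwrite("pics/w1.png",im[:,:,::-1]);np.savez("pics/w1.npz",im=im,d=d,**p);print(p["T"])
hsv=cv2.cvtColor(im,cv2.COLOR_RGB2HSV);m=((hsv[...,1]<60)&(hsv[...,2]>120)).astype(np.uint8)
for c in cv2.findContours(m,cv2.RETR_EXTERNAL,cv2.CHAIN_APPROX_NONE)[0]:
    if cv2.contourArea(c)<800: continue
    X=cast(c,p,.002)[:,:2]*1000;print(cv2.minAreaRect(X.astype(np.float32)),c.reshape(-1,2).mean(0))
E
```

```text
time: 2.48
position: [0.5304, -0.0201, 0.278]
tool_rot: [-0.234, 3.131, 0.0]
ft_force: [-0.1, 0.1, -0.1]
grip_width: 0.008
grip_force: 0.0
[ 0.53037466 -0.02011004  0.27804537] [-2.33715005e-01  3.13080493e+00  1.34733999e-04] [-0.42747873  0.04018613  0.43060336  1.69947181 -0.01725747  1.40356029
  1.72547658] [-0.09543594  0.06013945 -0.10989879]
[[-1.48037366e-01  9.42670087e-01  2.99095380e-01  4.47841252e-01]
 [ 9.88981534e-01  1.41313418e-01  4.41139839e-02 -3.18057055e-02]
 [-6.81257459e-04  3.02330326e-01 -9.53202974e-01  4.24824582e-01]
 [ 0.00000000e+00  0.00000000e+00  0.00000000e+00  1.00000000e+00]]
((829.3768310546875, -219.49188232421875), (57.92045593261719, 77.54589080810547), 9.07414436340332) [107.9609375 327.546875 ]
((762.8699951171875, 320.31512451171875), (88.96321105957031, 124.6530990600586), 7.717340469360352) [449.98984772 326.14213198]
((614.3511352539062, 298.5845947265625), (159.14585876464844, 233.2711944580078), 49.49296569824219) [468.53485064 235.14793741]
((534.8211059570312, 98.91197967529297), (30.648740768432617, 81.62957000732422), 55.35721969604492) [341.552 175.744]
((531.2628173828125, -20.703683853149414), (118.79779815673828, 44.339054107666016), 7.592784404754639) [253.39495798 158.23529412]
((411.736083984375, 189.39793395996094), (102.53144836425781, 122.49591827392578), 52.06550979614258) [429.70608496  87.39380023]
```

View pics/w1.png

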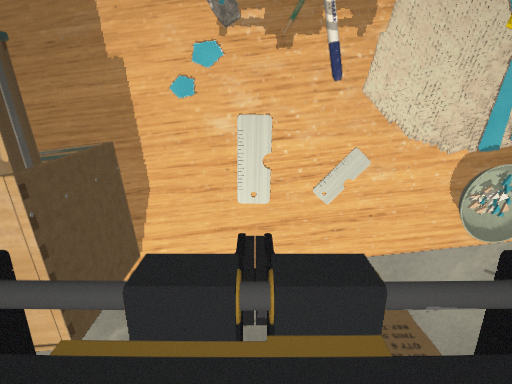

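The wrist view shows the template upright at (254,158). Its hole is at the far end (254,194), and the look-alike is at (341,176). The top-view measurement agrees. Next I lower to press.

```bash
python3 -m inch '[[1,0,-200,0,0,0],[1,0,-200,0,0,0],[1,0,-200,0,0,0],[1,0,-200,0,0,0],[1,0,-252,0,0,0],[1,0,-256,0,0,0],[1,0,-258,0,0,0],[1,0,-258,0,0,0]]'
python3 -m inch '[[0,0,-2,0,0,0],[0,0,-3,0,0,0],[0,0,-3,0,0,0]]'
```

```text
time: 3.52
position: [0.5328, -0.02, 0.0211]
tool_rot: [-0.234, 3.129, 0.001]
ft_force: [-0.2, -0.3, -0.2]
grip_width: 0.01
grip_force: 0.0
time: 3.9
position: [0.5312, -0.02, 0.0165]
tool_rot: [-0.234, 3.132, 0.001]
ft_force: [-1.3, 0.9, 5.5]
grip_width: 0.004
grip_force: 2.8
```

```bash
python3 -m inch '[[0,0,-1,0,0,0],[5,1,-1,0,0,0],[10,3,-1,0,0,0.5],[15,4,-1,0,0,1],[20,5,-1,0,0,1],[20,5,-1,0,0,1]]'
python3 - <<'E'
from bench import ctrl
from h import *
p=ctrl.camera_params("top");im,d=ctrl.get_image("top")
cv2.imwrite("pics/t2.png",cv2.resize(im[120:240,200:320,::-1],None,fx=4,fy=4))
E
```

```text
time: 4.65
position: [0.5466, -0.0172, 0.0163]
tool_rot: [0.258, -3.121, -0.001]
ft_force: [-17.5, -2.5, 26.5]
grip_width: 0.009
grip_force: 13.4
```

View pics/t2.png

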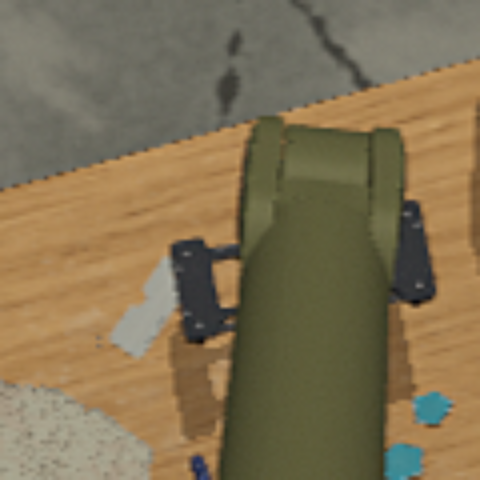

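The top view is blocked by the arm and the press is a bit hard, so I'll ease by 1 mm and check with the wrist camera whether the sheet has followed.

```bash
python3 -m inch '[[0,0,1,0,0,0],[5,1,1,0,0,0],[10,3,1,0,0,0.5],[15,4,1,0,0,1],[20,5,1,0,0,1],[20,5,1,0,0,1]]'
cat > wr.py <<'E'
import sys
from bench import ctrl
from h import *
s=ctrl.get_state();print("tcp",s["position"])
p=ctrl.camera_params("wrist");im,d=ctrl.get_image("wrist");cv2.imwrite("pics/%s.png"%sys.argv[1],im[:,:,::-1]);np.savez("pics/%s.npz"%sys.argv[1],im=im,d=d,**p)
hsv=cv2.cvtColor(im,cv2.COLOR_RGB2HSV);m=((hsv[...,1]<60)&(hsv[...,2]>120)).astype(np.uint8)
for c in cv2.findContours(m,cv2.RETR_EXTERNAL,cv2.CHAIN_APPROX_NONE)[0]:
    if cv2.contourArea(c)<500: continue
    X=cast(c,p,.002)[:,:2]*1000;print(cv2.contourArea(c),cv2.minAreaRect(X.astype(np.float32)),c.reshape(-1,2).mean(0))
E
python3 wr.py w3
```

```text
time: 5.45
position: [0.5693, -0.0112, 0.0164]
tool_rot: [0.287, -3.125, 0.0]
ft_force: [-6.8, -1.8, 11.8]
grip_width: 0.004
grip_force: 5.6
tcp [ 0.56930525 -0.01116102  0.01644607]
6192.0 ((534.93994140625, 97.8719711303711), (31.704763412475586, 80.98088836669922), 56.284881591796875) [460.29464286 224.36607143]
8160.5 ((539.9393310546875, -16.817426681518555), (61.96266555786133, 44.53387451171875), 9.394387245178223) [250.88630491 196.88630491]
```

View pics/w3.png

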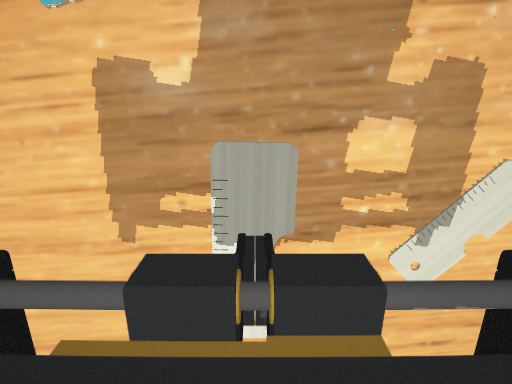

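The near end of the sheet at (254,145)–(254,240) has travelled with the finger, so its centre is still under the tip. It needs about 105 mm more.

```bash
python3 -m inch '[[6,2,0,0,0,0],[13,3,0,0,0,0.5],[20,5,0,0,0,1],[27,7,0,0,0,1.5],[34,9,0,0,0,2],[41,11,0,0,0,2.5],[48,13,0,0,0,3],[55,15,0,0,0,3.5],[62,17,0,0,0,4],[69,18,0,0,0,4.5],[76,20,0,0,0,5],[83,22,0,0,0,5],[90,24,0,0,0,5],[96,25,0,0,0,5],[101,27,0,0,0,5],[101,27,0,0,0,5]]'
python3 wr.py w4
```

```text
time: 7.5
position: [0.6712, 0.0158, 0.0165]
tool_rot: [0.424, -3.111, 0.001]
ft_force: [-3.1, -1.5, 7.4]
grip_width: 0.004
grip_force: 3.6
tcp [0.67123298 0.01578776 0.0164827 ]
2676.5 ((694.2125854492188, 140.58746337890625), (34.51042938232422, 50.243988037109375), 15.424142837524414) [447.69483568 327.36150235]
3179.0 ((753.248291015625, -73.20660400390625), (33.833518981933594, 61.855525970458984), 16.39035987854004) [ 74.97407407 326.52962963]
580.5 ((715.1702270507812, -80.77470397949219), (3.9835188388824463, 66.915771484375), 16.03386688232422) [ 71.27467811 277.2832618 ]
8156.5 ((642.6133422851562, 7.590902328491211), (61.99636459350586, 44.536834716796875), 14.437599182128906) [250.86563307 196.88630491]
6212.0 ((548.38037109375, 90.14628601074219), (30.77944564819336, 52.43842697143555), 55.90270233154297) [471.14685315  59.59440559]
```

The centre now sits 17 mm inside the edge, with about 43 mm overhanging and the sheet square to the edge. I'll lift, open, move over the overhang, and look once.

```bash
python3 -m inch '[[0,0,60,0,0,0],[0,0,120,0,0,0],[0,0,120,0,0,0],[38,10,120,0,0,-1],[38,10,120,0,0,-1],[38,10,120,0,0,-1],[38,10,120,0,0,-1]]' 70 40
python3 - <<'E'
from bench import ctrl
from h import *
p=ctrl.camera_params("top");im,d=ctrl.get_image("top");w=ctrl.camera_params("wrist");wi,wd=ctrl.get_image("wrist")
print(ctrl.get_state()["position"],ctrl.get_state()["tool_rot"])
hsv=cv2.cvtColor(wi,cv2.COLOR_RGB2HSV);m=((hsv[...,1]<60)&(hsv[...,2]>120)).astype(np.uint8)
for c in cv2.findContours(m,cv2.RETR_EXTERNAL,cv2.CHAIN_APPROX_NONE)[0]:
    if cv2.contourArea(c)>800: print(cv2.minAreaRect((cast(c,w,.002)[:,:2]*1000).astype(np.float32)))
cv2.imwrite("pics/w5.png",np.vstack([wi[:,:,::-1][:,:],])) 
E
```

```text
time: 8.43
position: [0.7088, 0.0263, 0.1351]
tool_rot: [0.396, -3.115, 0.0]
ft_force: [-0.5, 0.1, 0.5]
grip_width: 0.715
grip_force: 0.0
[0.70914583 0.02651003 0.13565058] [ 3.96807714e-01 -3.11621299e+00 -2.05411722e-04]
((874.3673095703125, 14.98956298828125), (56.93669509887695, 107.19841003417969), 15.002778053283691)
((705.9141235351562, 26.989105224609375), (192.36109924316406, 500.31396484375), 14.5711088180542)
((542.33349609375, 94.98075866699219), (30.333080291748047, 66.97444152832031), 55.53690719604492)
```

View pics/w5.png

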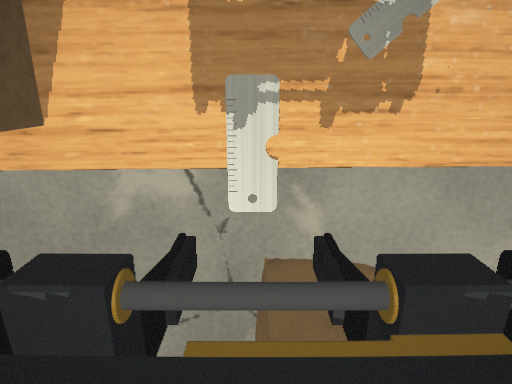

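The sheet lies from end b at (252,74) to end a at (252,212). The table edge crosses at row ~168, with about a third overhanging.

```bash
python3 - <<'E'
from bench import ctrl
from h import *
w=ctrl.camera_params("wrist");X=cast([(253,212),(252,74.5),(229,207),(277,207),(227,80),(279,80),(252,168)],w,.002)*1000;print(X.round(1)); a,b=X[0,:2],X[1,:2];print(np.linalg.norm(a-b),np.degrees(np.arctan2(*(a-b)[::-1])))
E
```

```text
[[ 7.291e+02  3.070e+01  2.000e+00]
 [ 6.134e+02  2.000e-01  2.000e+00]
 [ 7.299e+02  8.100e+00  2.000e+00]
 [ 7.188e+02  5.090e+01  2.000e+00]
 [ 6.226e+02 -1.870e+01  2.000e+00]
 [ 6.120e+02  2.270e+01  2.000e+00]
 [ 6.890e+02  1.950e+01  2.000e+00]]
119.66713867924751 14.798030456902177
```

```bash
python3 -m inch '[[1,-1,-60,0,0,0],[1,-1,-100,0,0,0],[1,-1,-110,0,0,0],[1,-1,-120,0,0,0],[1,-1,-128,0,0,0],[1,-1,-128,0,0,0],[1,-1,-128,0,0,0]]'
python3 -m inch '[[0,0,0,0,0,0],[0,0,0,0,0,0],[0,0,0,0,0,0],[0,0,0,0,0,0],[0,0,0,0,0,0]]' 40 45
```

```text
time: 9.4
position: [0.7113, 0.0259, 0.0086]
tool_rot: [-0.397, 3.115, 0.0]
ft_force: [1.0, -0.1, 0.3]
grip_width: 0.802
grip_force: 0.0
time: 10.02
position: [0.7107, 0.0258, 0.0077]
tool_rot: [-0.398, 3.116, -0.0]
ft_force: [0.4, 0.6, 0.5]
grip_width: 0.492
grip_force: 45.0
```

```bash
python3 -m inch '[[0,0,5,0,0,0],[0,0,12,0,0,0],[0,0,30,0,0,0],[0,0,60,0,0,0],[0,0,120,0,0,0],[0,0,180,0,0,0],[0,0,240,0,0,0],[0,0,270,0,0,0],[0,0,270,0,0,0],[0,0,270,0,0,0]]'
python3 - <<'E'
from bench import ctrl
from h import *
s=ctrl.get_state();print(s["position"],s["grip_width"])
wi,wd=ctrl.get_image("wrist");w=ctrl.camera_params("wrist");t,td=ctrl.get_image("top");p=ctrl.camera_params("top")
np.savez("pics/t6.npz",im=t,d=td,**p)
cv2.imwrite("pics/m6.png",np.hstack([cv2.resize(wi[:,:,::-1],(400,300)),cv2.resize(t[90:240,260:460,::-1],(400,300))]))
P=cloud(wd,w)
for uv in [(252,100),(252,130),(252,160),(252,200),(240,200),(270,200),(252,220)]: print(uv,P[uv[1],uv[0]].round(3),wi[uv[1],uv[0]])
E
```

```text
time: 11.28
position: [0.7101, 0.0259, 0.2769]
tool_rot: [0.397, -3.115, -0.001]
ft_force: [-1.0, 0.5, -1.5]
grip_width: 0.488
grip_force: 45.0
[0.71007427 0.02591988 0.27687388] 0.4884451026479939
(252, 100) [0.632 0.005 0.269] [147 148 135]
(252, 130) [0.645 0.009 0.268] [148 148 134]
(252, 160) [0.659 0.012 0.27 ] [145 144 131]
(252, 200) [0.679 0.017 0.268] [147 146 133]
(240, 200) [0.68  0.011 0.268] [146 144 130]
(270, 200) [0.676 0.026 0.268] [145 142 131]
(252, 220) [0.689 0.02  0.269] [222 221 206]
```

View pics/m6.png

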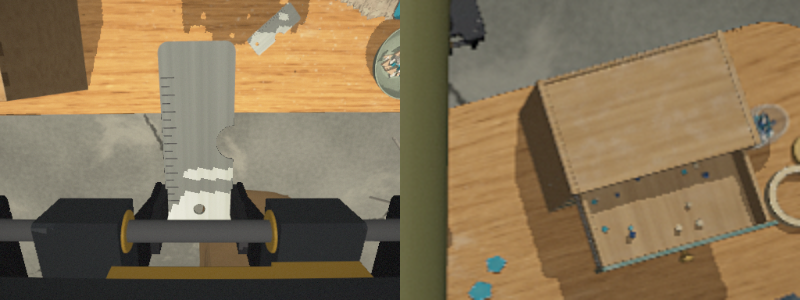

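The sheet is held level (left: end b at the top, end a between the fingers). Right: the drawer's teal front-board top runs from (600,268) to about (775,225). Now I'll fix the drawer's pose.

```bash
python3 - <<'E'
from h import *
f=np.load("pics/top0.npz");im=f["im"];P=cloud(f["d"],f);Z=P[...,2]
hsv=cv2.cvtColor(im,cv2.COLOR_RGB2HSV)
m=((hsv[...,0]>75)&(hsv[...,0]<105)&(hsv[...,1]>40)).astype(np.uint8);m[:185]=0;m[235:]=0;m[:,:340]=0;m[:,460:]=0
m2=m&((Z>.14)&(Z<.2))
v,u=np.where(m2);print(len(u),u.min(),u.max())
X=cast(np.c_[u,v],f,.176)[:,:2]*1000;r=cv2.minAreaRect(X.astype(np.float32));print(r,cv2.boxPoints(r))
# cabinet top front edge
mt=((abs(Z-.186)<.008)&(P[...,1]<-.1)&(P[...,0]>.3)&(P[...,0]<.95))
E=[]
for c in range(358,432):
    q=np.where(mt[:200,c])[0]
    if len(q):E.append(cast([(c,q.max()+.5)],f,.186)[0,:2]*1000)
l=cv2.fitLine(np.array(E,np.float32),cv2.DIST_HUBER,0,.01,.01).ravel();print("cabfront",l,np.degrees(np.arctan2(l[1],l[0])))
xd=np.array([np.cos(np.radians(14.97)),np.sin(np.radians(14.97))]);yd=np.array([-xd[1],xd[0]])
B=cv2.boxPoints(r);print("board x,y in drawer axes",(B@np.c_[xd,yd]).round(1),"cabfront x",l[2:]@xd)
E
```

```text
103 362 448
((482.9584655761719, -362.16461181640625), (51.00136947631836, 243.12149047851562), 13.604887008666992) [[ 429.5792  -250.01314]
 [ 486.76743 -486.3129 ]
 [ 536.33777 -474.3161 ]
 [ 479.1495  -238.01633]]
cabfront [ 2.5595871e-01 -9.6668774e-01  5.6718091e+02 -3.4526575e+02] -75.1696
board x,y in drawer axes [[ 350.4 -352.5]
 [ 344.6 -595.5]
 [ 395.6 -596.8]
 [ 401.4 -353.7]] cabfront x 458.7447572012674
```

```bash
python3 -m inch '[[-50,-50,20,0,0,-10],[-100,-100,20,0,0,-20],[-120,-150,20,0,0,-30],[-130,-200,20,0,0,-40],[-140,-250,20,0,0,-50],[-150,-300,20,0,0,-60],[-160,-350,20,0,0,-70],[-170,-390,20,0,0,-80],[-184,-417,20,0,0,-89.6],[-184,-417,20,0,0,-89.6],[-184,-417,0,0,0,-89.6],[-184,-417,-20,0,0,-89.6],[-184,-417,-20,0,0,-89.6],[-184,-417,-20,0,0,-89.6]]'
python3 - <<'E'
from bench import ctrl
from h import *
s=ctrl.get_state();print(s["position"],s["tool_rot"],s["joint_positions"])
w=ctrl.camera_params("wrist");wi,wd=ctrl.get_image("wrist");t,td=ctrl.get_image("top")
np.savez("pics/w7.npz",im=wi,d=wd,**w)
cv2.imwrite("pics/m7.png",np.hstack([cv2.resize(wi[:,:,::-1],(400,300)),cv2.resize(t[90:240,260:460,::-1],(400,300))]))
E
```

```text
time: 13.12
position: [0.527, -0.3904, 0.2575]
tool_rot: [-1.912, -2.493, -0.0]
ft_force: [-0.6, 1.0, -0.7]
grip_width: 0.49
grip_force: 45.0
[ 0.5270485  -0.39044886  0.2574769 ] [-1.91203881e+00 -2.49258278e+00 -1.82131272e-04] [-0.00591627  0.40478222  0.81747434  1.4293884  -0.29432404  1.43333643
  1.07309676]
```

View pics/m7.png

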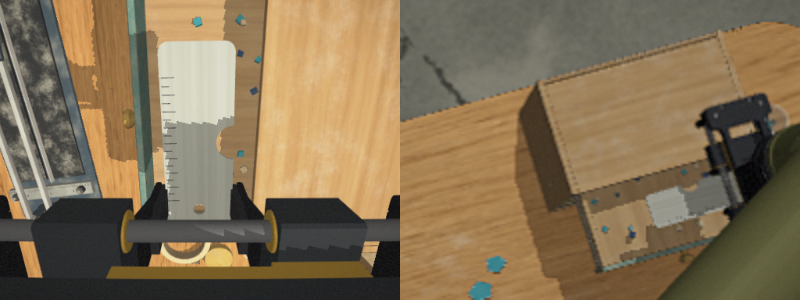

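The sheet hangs over the drawer strip. In the wrist view, the board's inner top edge is at column ~150 and the cabinet's front top edge at ~262 in the composite.

```bash
python3 - <<'E'
from h import *
f=np.load("pics/w7.npz");im=f["im"];P=cloud(f["d"],f)
a=np.radians(14.97);M=np.c_[[np.cos(a),np.sin(a)],[-np.sin(a),np.cos(a)]]
for v in (70,110,150,190):
    print(v)
    for u in range(155,350,4):
        q=P[v,u]*1000; 
        d=q[:2]@M; print(u,d.round(0),q[2].round(),end="; ") if abs(P[v,u,2]-P[v,u-4,2])>.012 else None
for uv in [(300,60),(210,60),(205,20),(330,128),(250,100)]: q=P[uv[1],uv[0]]*1000;print(uv,(q[:2]@M).round(1),q[2].round(1))
print(np.array([527.05,-390.4])@M)
E
```

```text
70
167 [ 350. -414.] 175.0; 183 [ 356. -412.] 151.0; 187 [ 355. -411.] 135.0; 203 [ 385. -419.] 249.0; 303 [ 447. -411.] 131.0; 307 [ 448. -411.] 145.0; 315 [ 456. -411.] 133.0; 335 [ 461. -414.] 178.0; 110
171 [ 351. -439.] 175.0; 183 [ 355. -440.] 158.0; 187 [ 356. -441.] 145.0; 191 [ 356. -441.] 132.0; 207 [ 386. -436.] 250.0; 299 [ 408. -430.] 404.0; 303 [ 448. -441.] 132.0; 335 [ 461. -439.] 185.0; 150
159 [ 335. -470.] 158.0; 175 [ 351. -467.] 174.0; 187 [ 355. -471.] 152.0; 191 [ 355. -473.] 137.0; 207 [ 385. -455.] 250.0; 303 [ 450. -474.] 131.0; 331 [ 461. -466.] 183.0; 190
175 [ 349. -497.] 174.0; 187 [ 355. -501.] 161.0; 191 [ 355. -505.] 147.0; 195 [ 356. -510.] 132.0; 211 [ 387. -475.] 251.0; 279 [ 430. -510.] 132.0; 327 [ 461. -495.] 180.0; (300, 60) [ 428.7 -414.5] 248.8
(210, 60) [ 388.4 -414.6] 249.2
(205, 20) [ 370.4 -374.6] 131.2
(330, 128) [ 471.1 -455.9] 131.9
(250, 100) [ 406.2 -431.8] 249.5
[ 408.31706776 -513.29429636]
```

Centred: board inner face at 356, cabinet edge at 460, TCP at 408 in drawer axes. I'll lower.

```bash
python3 -m inch '[[0,0,-30,0,0,0],[0,0,-60,0,0,0],[0,0,-85,0,0,0],[0,0,-100,0,0,0],[0,0,-106,0,0,0],[0,0,-109,0,0,0],[0,0,-109,0,0,0],[0,0,-109,0,0,0]]'
python3 -m inch '[[0,0,-1,0,0,0],[0,0,-1,0,0,0]]'
```

```text
time: 14.22
position: [0.527, -0.3914, 0.1494]
tool_rot: [1.913, 2.49, 0.0]
ft_force: [-0.6, -0.2, -0.3]
grip_width: 0.489
grip_force: 45.0
time: 14.48
position: [0.5267, -0.3911, 0.1477]
tool_rot: [1.914, 2.491, 0.0]
ft_force: [0.5, 0.5, -0.4]
grip_width: 0.489
grip_force: 45.1
```

```bash
python3 -m inch '[[0,0,0,-1.5,-0.4,0],[0,0,0,-2.9,-0.8,0],[0,0,0,-2.9,-0.8,0]]'
python3 -m inch '[[0,0,0,-2.9,-0.8,0],[0,0,0,-2.9,-0.8,0],[0,0,0,-2.9,-0.8,0],[0,0,0,-2.9,-0.8,0]]' 53 20
python3 - <<'E'
from bench import ctrl
from h import *
w=ctrl.camera_params("wrist");wi,wd=ctrl.get_image("wrist");P=cloud(wd,w)
for uv in [(252,100),(252,130),(252,160),(252,200),(252,220)]: print(uv,P[uv[1],uv[0]].round(3),wi[uv[1],uv[0]])
E
```

```text
time: 14.85
position: [0.5269, -0.3908, 0.148]
tool_rot: [1.886, 2.457, -0.049]
ft_force: [0.2, -0.3, 1.4]
grip_width: 0.488
grip_force: 45.8
time: 15.35
position: [0.5271, -0.3911, 0.1482]
tool_rot: [1.862, 2.423, -0.095]
ft_force: [0.8, 2.1, 6.2]
grip_width: 0.608
grip_force: 3.1
(252, 100) [ 0.505 -0.313  0.134] [224 223 207]
(252, 130) [ 0.509 -0.327  0.134] [225 225 208]
(252, 160) [ 0.512 -0.341  0.135] [160 157 145]
(252, 200) [ 0.518 -0.362  0.134] [155 154 140]
(252, 220) [ 0.521 -0.373  0.134] [155 155 141]
```

The sheet is flat on the floor. Next I'll raise straight up, and look.

```bash
python3 -m inch '[[0,0,6,0,0,0],[0,0,30,2.9,0.8,0],[0,0,60,2.9,0.8,0],[0,0,110,2.9,0.8,0],[0,0,140,2.9,0.8,0],[0,0,140,2.9,0.8,0],[0,0,140,2.9,0.8,0]]'
python3 - <<'E'
from bench import ctrl
from h import *
print(ctrl.get_state()["tool_rot"])
w=ctrl.camera_params("wrist");wi,wd=ctrl.get_image("wrist");P=cloud(wd,w)
cv2.imwrite("pics/w8.png",wi[:,:,::-1])
hsv=cv2.cvtColor(wi,cv2.COLOR_RGB2HSV);m=((hsv[...,1]<60)&(hsv[...,2]>100)&(abs(P[...,2]-.134)<.01)).astype(np.uint8)
a=np.radians(14.97);M=np.c_[[np.cos(a),np.sin(a)],[-np.sin(a),np.cos(a)]]
for c in cv2.findContours(m,cv2.RETR_EXTERNAL,cv2.CHAIN_APPROX_NONE)[0]:
    if cv2.contourArea(c)>800: r=cv2.minAreaRect((cast(c,w,.135)[:,:2]*1000@M).astype(np.float32));print(r)
E
```

```text
time: 16.27
position: [0.5261, -0.3908, 0.2863]
tool_rot: [1.89, 2.459, -0.049]
ft_force: [-0.0, -0.2, -0.7]
grip_width: 0.608
grip_force: 0.0
[ 1.88979637  2.45922543 -0.04915423]
((404.2570495605469, -473.1382141113281), (44.703895568847656, 119.12020874023438), 1.012808084487915)
```

View pics/w8.png

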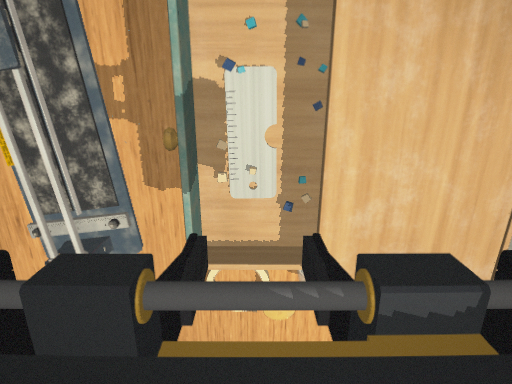

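The sheet lies flat with its centre at the drawer middle, at about (252,132). The brass knob is at (170,138), and the toolbox is beside it. I'll check the clearance behind the drawer front before going down.

```bash
python3 - <<'E'
from h import *
f=np.load("pics/top0.npz");P=cloud(f["d"],f)
a=np.radians(14.97);M=np.c_[[np.cos(a),np.sin(a)],[-np.sin(a),np.cos(a)]]
D=P[...,:2]*1000@M
for lo,hi in ((200,230),(230,260),(260,290),(290,320),(320,340)):
    m=(D[...,0]>lo)&(D[...,0]<hi)&(abs(D[...,1]+448)<50)&(f["d"]>0);print(lo,P[m][:,2].max())
E
python3 -m inch '[[-40,14,0,2.9,0.8,0],[-90,32,0,2.9,0.8,0],[-108,39,0,2.9,0.8,0],[-108,39,0,2.9,0.8,0],[-108,39,-50,2.9,0.8,0],[-108,39,-50,2.9,0.8,0],[-108,39,-50,2.9,0.8,0]]' 0 20
```

```text
200 0.023099581533464253
230 0.007777151817238925
260 0.006707159769247628
290 0.006575571974582584
320 0.16070818361109174
time: 17.2
position: [0.4194, -0.3525, 0.2384]
tool_rot: [1.913, 2.491, -0.002]
ft_force: [0.9, -0.7, -0.1]
grip_width: 0.01
grip_force: 0.0
```

```bash
python3 -m inch '[[0,0,-40,0,0,0],[0,0,-80,0,0,0],[0,0,-82,0,0,0],[10,3,-82,0,0,0],[19,5,-82,0,0,0],[29,8,-82,0,0,0],[39,10,-82,0,0,0],[48,13,-82,0,0,0],[58,16,-82,0,0,0],[68,18,-82,0,0,0],[77,21,-82,0,0,0],[87,23,-82,0,0,0],[97,26,-82,0,0,0],[106,28,-82,0,0,0],[112,30,-82,0,0,0],[116,31,-82,0,0,0],[116,31,-82,0,0,0]]'
```

```text
time: 19.32
position: [0.535, -0.3209, 0.1556]
tool_rot: [1.913, 2.492, 0.0]
ft_force: [0.1, -0.1, -1.1]
grip_width: 0.009
grip_force: 0.0
```

```bash
python3 -m inch '[[3,1,0,0,0,0],[6,2,0,0,0,0],[8,2,0,0,0,0],[8,2,0,0,0,0]]'; python3 -m inch '[[2,0.5,0,0,0,0],[2,0.5,0,0,0,0],[2,0.5,0,0,0,0]]';  python3 - <<'E'
from bench import ctrl
from h import *
t,td=ctrl.get_image("top");p=ctrl.camera_params("top")
w,_=ctrl.get_image("wrist")
cv2.imwrite("pics/m9.png",np.hstack([cv2.resize(w[:,:,::-1],(400,300)),cv2.resize(t[90:240,260:460,::-1],(400,300))]))
E
```

```text
time: 19.82
position: [0.543, -0.3189, 0.1556]
tool_rot: [1.913, 2.492, 0.0]
ft_force: [0.4, 0.1, -0.3]
grip_width: 0.002
grip_force: 0.0
time: 20.2
position: [0.5448, -0.3185, 0.1556]
tool_rot: [1.914, 2.491, 0.0]
ft_force: [-0.3, -0.2, -0.1]
grip_width: 0.002
grip_force: 0.0
```

View pics/m9.png

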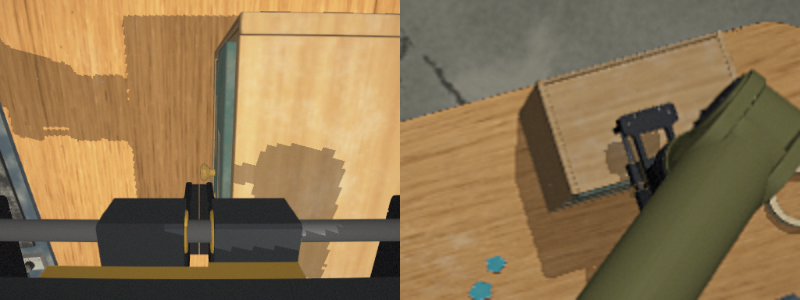

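The left view shows the teal front faces near the cabinet's front plane and a knob at (206,170). The drawer looks nearly shut, but there is no stop force yet, so I'll continue in small steps.

```bash
python3 -m inch '[[2,0.5,0,0,0,0],[4,1,0,0,0,0],[4,1,0,0,0,0]]'; python3 -m inch '[[2,0.5,0,0,0,0],[2,0.5,0,0,0,0],[2,0.5,0,0,0,0]]'
python3 - <<'E'
from bench import ctrl
from h import *
w=ctrl.camera_params("wrist");wi,wd=ctrl.get_image("wrist");P=cloud(wd,w)
a=np.radians(14.97);M=np.c_[[np.cos(a),np.sin(a)],[-np.sin(a),np.cos(a)]]
print(ctrl.get_state()["position"][:2]*1000@M)
for v in (100,140,180): print(v,[(u,*(P[v,u,:2]*1000@M).round().astype(int),int(P[v,u,2]*1000)) for u in range(264,330,4)])
E
```

```text
time: 20.68
position: [0.5475, -0.3179, 0.1555]
tool_rot: [-1.913, -2.489, 0.002]
ft_force: [-5.7, 0.2, 2.0]
grip_width: 0.004
grip_force: 2.6
time: 21.05
position: [0.5475, -0.3179, 0.1555]
tool_rot: [-1.913, -2.486, 0.004]
ft_force: [-9.9, 1.2, 5.7]
grip_width: 0.006
grip_force: 5.1
[ 446.81656583 -448.49690991]
100 [(264, np.int64(455), np.int64(-369), -1), (268, np.int64(458), np.int64(-369), 0), (272, np.int64(462), np.int64(-369), 8), (276, np.int64(462), np.int64(-368), 66), (280, np.int64(459), np.int64(-367), 140), (284, np.int64(459), np.int64(-367), 163), (288, np.int64(460), np.int64(-367), 173), (292, np.int64(461), np.int64(-367), 174), (296, np.int64(462), np.int64(-367), 186), (300, np.int64(463), np.int64(-367), 184), (304, np.int64(465), np.int64(-367), 184), (308, np.int64(466), np.int64(-367), 184), (312, np.int64(467), np.int64(-367), 184), (316, np.int64(469), np.int64(-367), 185), (320, np.int64(470), np.int64(-367), 185), (324, np.int64(471), np.int64(-367), 186), (328, np.int64(473), np.int64(-367), 184)]
140 [(264, np.int64(455), np.int64(-405), -1), (268, n
[... 706 characters left out ...]
int64(-443), 0), (268, np.int64(459), np.int64(-444), -2), (272, np.int64(463), np.int64(-441), 8), (276, np.int64(463), np.int64(-426), 68), (280, np.int64(458), np.int64(-401), 164), (284, np.int64(459), np.int64(-399), 172), (288, np.int64(461), np.int64(-398), 174), (292, np.int64(461), np.int64(-395), 185), (296, np.int64(463), np.int64(-396), 184), (300, np.int64(464), np.int64(-396), 184), (304, np.int64(466), np.int64(-396), 184), (308, np.int64(467), np.int64(-395), 186), (312, np.int64(469), np.int64(-396), 184), (316, np.int64(470), np.int64(-395), 185), (320, np.int64(472), np.int64(-395), 184), (324, np.int64(473), np.int64(-395), 185), (328, np.int64(475), np.int64(-396), 184)]
```

The drawer stopped at 10 N, but the board's face still stands about 3 mm proud (459 against 462). The finger is probably bearing on the cabinet's top edge. I'll back off and push on the knob.

```bash
python3 -m inch '[[-20,-5,0,0,0,0],[-39,-10,0,0,0,0],[-39,-10,0,0,0,0],[-33,-35,0,0,0,0],[-33,-35,0,0,0,0],[-24,-33,0,0,0,0],[-19,-31,0,0,0,0],[-15,-30,0,0,0,0],[-15,-30,0,0,0,0]]'; python3 -m inch '[[2,0.5,0,0,0,0],[4,1,0,0,0,0],[4,1,0,0,0,0]]'
```

```text
time: 22.22
position: [0.5362, -0.3464, 0.1555]
tool_rot: [-1.912, -2.493, -0.0]
ft_force: [-0.7, -0.1, 0.3]
grip_width: 0.003
grip_force: 0.0
time: 22.6
position: [0.5398, -0.346, 0.1556]
tool_rot: [1.914, 2.491, 0.0]
ft_force: [-0.4, -0.2, 0.3]
grip_width: 0.007
grip_force: 0.0
```

```bash
python3 -m inch '[[2,0.5,0,0,0,0],[2,0.5,0,0,0,0]]';python3 - <<'E'
from bench import ctrl
p=ctrl.get_state()["position"]*1000;print(p[0]*.9661+p[1]*.2583,-p[0]*.2583+p[1]*.9661)
E
```

```text
time: 22.85
position: [0.5417, -0.3457, 0.1556]
tool_rot: [1.914, 2.491, -0.0]
ft_force: [-0.2, -0.1, -0.0]
grip_width: 0.01
grip_force: 0.1
434.0252563511036 -473.8726123946494
```

```bash
python3 -m inch '[[1,0.3,0,0,0,0],[2,0.5,0,0,0,0],[2,0.5,0,0,0,0]]';python3 -m inch '[[1,0.3,0,0,0,0],[2,0.5,0,0,0,0],[2,0.5,0,0,0,0]]'
```

```text
time: 23.22
position: [0.5436, -0.3452, 0.1556]
tool_rot: [1.914, 2.491, -0.0]
ft_force: [-0.2, -0.6, -0.4]
grip_width: 0.008
grip_force: 0.3
time: 23.6
position: [0.5438, -0.3451, 0.1555]
tool_rot: [-1.914, -2.488, 0.002]
ft_force: [-5.4, -0.1, 2.5]
grip_width: 0.008
grip_force: 2.7
```

```bash
python3 -m inch '[[1,0.3,0,0,0,0],[2,0.5,0,0,0,0],[2,0.5,0,0,0,0],[2,0.5,0,0,0,0]]'; python3 -m inch '[[-30,-8,0,0,0,0],[-50,-13,0,0,0,0],[-60,-16,0,0,0,0],[-60,-16,60,0,0,0],[-60,-16,120,0,0,0],[-60,-16,170,0,0,0],[-60,-16,170,0,0,0],[-60,-16,170,0,0,0]]'
python3 - <<'E'
from bench import ctrl
from h import *
w=ctrl.camera_params("wrist");wi,wd=ctrl.get_image("wrist");P=cloud(wd,w);t,_=ctrl.get_image("top")
cv2.imwrite("pics/m10.png",np.hstack([cv2.resize(wi[:,:,::-1],(400,300)),cv2.resize(t[60:240,60:300,::-1],(400,300))]))
a=np.radians(14.97);M=np.c_[[np.cos(a),np.sin(a)],[-np.sin(a),np.cos(a)]]
D=P[...,:2]*1000@M;Z=P[...,2]*1000
S=(D[...,1]<-360)&(D[...,1]>-450)&(D[...,0]>425)&(D[...,0]<480)&(wd>0)
for z in range(10,190,12):
    m=S&(Z>z)&(Z<z+12)
    if m.sum()>5: print(z,m.sum(),np.percentile(D[m][:,0],[5,50,95]).round(1))
E
```

```text
time: 24.1
position: [0.5439, -0.3451, 0.1555]
tool_rot: [-1.913, -2.485, 0.005]
ft_force: [-9.9, 1.0, 5.4]
grip_width: 0.003
grip_force: 4.6
time: 25.1
position: [0.488, -0.3595, 0.3251]
tool_rot: [-1.913, -2.492, -0.001]
ft_force: [0.4, 0.0, -0.1]
grip_width: 0.006
grip_force: 0.0
10 105 [462.4 462.7 463.1]
22 90 [462.4 462.7 463.1]
34 127 [461.7 461.9 463.1]
46 92 [461.6 462.5 463. ]
58 242 [461.  461.7 463.2]
70 163 [462.4 462.8 463.1]
82 153 [462.3 462.8 463.2]
94 198 [461.6 462.3 463.2]
106 138 [461.5 462.7 463.2]
118 357 [461.  461.8 463.3]
130 275 [462.2 462.8 463.2]
142 244 [462.  462.6 463.1]
154 341 [461.7 462.1 463.1]
166 244 [461.1 462.4 463.1]
178 2549 [461.1 469.6 479. ]
```

View pics/m10.png

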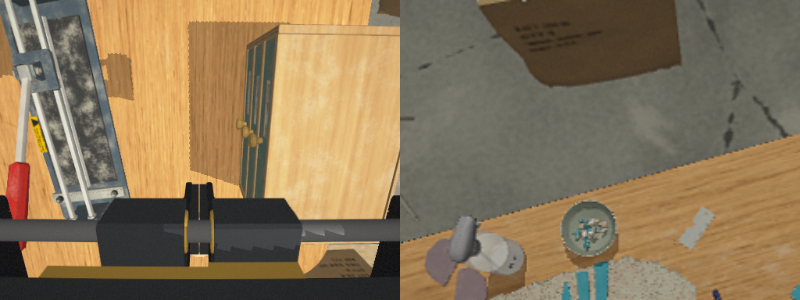

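The left view shows all three drawer fronts flush with the cabinet face, with the knobs in line at about (243–255,130). The right view shows the bottle, bowl and look-alike where they stood. The robot is clear, so I'll hand in the job.

```bash
python3 -c "
from bench import ctrl
print(ctrl.close_job())"
```

```text
the job is handed in; nothing more can be done
None
```

The template lies flat in the top drawer, the drawer is pushed fully shut (front flush with the cabinet face), and the bottle and bowl stand where they were; the job is handed in at about 25 s, and one drag step briefly pressed on the sheet at about 26 N, above the suggested 20 N.

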